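Seat the setting ring in the bench comparator and lock it

TASK

Load the steel setting ring into the bench comparator so that its dial can be zeroed: raise the toggle clamp's handle all the way, gently nudge the ring along the plate, without lifting it, until it sits fully home against both dowel pins and the gauge's point, then press the handle right down so that the clamp's foot holds it there. Leave the brass ring that lies beside the plate where it is.

Things in the scene. Friction and masses are not known exactly. Their poses are not given: they have to be found in the camera images.
- comparator: fixed T-shaped dark steel plate, top 12 mm above the bench. Origin: on the bench under the nest's centre; x points from the loading end through the nest to the dial gauge, z up. Plate in x, y (mm): loading deck -108..48, -62..52; clamp's part -36..48, -138..-55; gauge's part 40..150, +-36. Clamp bracket x +-27, y -134..-68; gauge and its block x 59..150, y +-32, up to z 38
- nest (a point): centre of the nest on the plate's top (12 mm above the bench), axes as the comparator's: where the ring's origin is when the ring touches both pins. The pins are polished steel, 10 mm thick, 14 mm tall, 35 mm from here at +50 and -50 degrees from the x axis, so the open side of the nest faces -x
- setting_ring: the plain ground steel ring to load, outside diameter 60 mm, 18 mm high, 0.2 kg, lying flat on the loading deck in front of the nest (to -x); origin at the centre of its underside, z up; its yaw means nothing
- gauge_point (a joint): how far (m) the dial gauge's sprung point, a steel rod with a 6 mm ball end 11 mm above the plate between the two pins, is pushed in along +x: 0 free, 0.004 when a 60 mm ring touches both pins; its spring is under 0.5 N and does not move the ring back
- handle (a joint): angle (rad) of the toggle clamp's handle: 0 fully down (locked, dead centre at 0.05; starts 0 to 0.08), 1.2 fully raised. It turns about an axis along the comparator's x at y -122, z 34 mm; raising swings the grip up and towards the nest. It stays where it is left; a few N at the grip move it. Locked, the foot stands 4 mm below the ring's top level, so it bars the nest until the handle is raised
- handle_grip (a point): middle of the black ribbed grip of the clamp's handle: 18 mm wide along the comparator's x, 58 mm long, 15 mm thick, clear all round. 61 mm from the handle's axis; at comparator x 0, y -182, z 46 mm when down and near y -130, z 95 mm when raised. Its y axis runs along the grip towards the pivot
- clamp_foot: black rubber foot, 13 mm thick, on the spindle at the end of the clamp's arm; sprung 7 mm, presses about 10 N. Origin at the centre of its underside; locked it stands at comparator x 0, y -25 mm on the ring's wall; raised it is turned on edge about 85 mm above the bench, near y -65 mm
- brass_ring: brass cutting ring, 66 mm outside, 20 mm high, loose on the bench in the corner between the loading deck and the clamp; it stays where it is; origin at the centre of its underside
Things that resemble listed ones, but are neither listed nor needed, are in the scene too. Leave any green or red look-alike of the setting_ring alone.

How it is judged:
By the outcome, as a careful person would: the job done as asked, in the order asked, and still so for the second after the job is handed in, with the robot touching nothing.
It also fails if it takes over 72 s, if anything falls off the work surface, if the arm or the gripper's body presses on something with over 40 N, if the wrist force passes 120 N, or if a joint passes its speed limit or range.

ROBOT

A 6-joint arm with a two-finger parallel gripper is mounted at the origin on a cart in front of the work surface, level with it; the furniture and walls round the work are solid. World frame = base frame: x ahead of the robot, y to its left, z up, the work surface at z = 0. Lengths are in mm, angles in rad, forces in N, time in s.
With the tool pointing down it reaches from about 250 to 800 mm from the base axis. Payload 3.9 kg.
Tool frame: the origin (TCP) lies on the front face of the gripper's body, between the roots of the fingers; the fingertips stand 73 mm ahead of it and the grasp point (between the pads) lies 54 mm ahead of it; z points along the fingers, y is the line along which they close (so a half turn about z gives the same grasp; the last joint's range is limited). The gripper opens to 85 mm and grips with 20 to 120 N. Pads are 22 mm wide; open, the fingers measure 114 mm over their backs; the gripper's body (76 mm by 85 mm) begins 54 mm behind the grasp point. The pads swing forward as they close: fully open they stand 13 mm farther back than shut.
Start: joints at [-1.279, 0.26, -0.138, 1.173, 0, 1.571], TCP at [151.026, -502.799, 303.904] pointing down, gripper open.
Joint ranges: [-2.78, 2.78], [-0.83, 1.72], [-1.28, 1.37], [-1.9, 2.12], [-1.57, 1.48], [-3.14, 3.14]. Speed limits (rad/s): [2.57, 2.57, 3.14, 3.14, 3.14, 3.14].

INTERFACE

Orientations are given as a rotation vector (axis times angle).
In Python, from station import * gives the robot as it stands.
- The arm moves only by the tool move_arm, never from a script. Its argument "targets" is text: rows parted by semicolons, each of 7 numbers parted by spaces: the finger opening in cm, from 0 to 8.54, then the shift along the tool's x, y, z in cm, then the turn, a rotation vector about the tool's x, y, z in rad. In form: gripper tx ty tz ax ay az; .... A call has 1 to 8 rows; each row is the pose to reach, as a shift and turn from the pose commanded when the call began, along the tool's axes at that moment; what a row does not reach only later rows make up. A row lasts 1/10 s, in which the tool goes at most 50 mm and 8.59 degrees, less where a joint would pass 70% of its speed; a pose out of reach is approached as far as the arm can. A call with a gripper value outside its range is refused whole. The fingers move at their own pace and stop on an object; the grip force is fixed at half the most. Time passes only in rows, so rows that repeat a pose let the fingers close. It gives the time, the measured TCP pose, the force, the opening and the grip force at its end, in the units of the state.
- get_obs(): the state, without advancing time (a new reading comes with each control period).
- grab_frame(name): name is "side" or "top"; returns a dict with "pixels" (480x640x3 uint8, red, green, blue), "range_z" (480x640 float32, mm along the optical axis (not along the pixel's ray), 0 where there is no reading), "fx", "fy", "cx", "cy" (pixels), "k1" (the pictures are not rectified: a ray, as slopes to the right and down, at radius r is drawn at 1 + k1 r^2 times it, then the intrinsics apply), "extrinsics" (4x4, takes a point from world to camera coordinates). Camera axes: x right, y down, z forward; pixel columns grow to the right and rows downward; lengths in mm; the calibration is good to about 2 mm. A picture is of the moment at which its call begins.
- job_done(): hands the job in; it is judged then, once.
The state is a dict: "clock": time; "joint_positions": joint angles; "qd": joint speeds; "effort": joint torques, N m; "ee_pos": TCP position; "tcp_rot": TCP orientation; "force": force on the tool from outside, world axes, zero at the start; "torque": the same for the moment, N m; "opening": opening from 0.0 (shut) to 1.0 (fully open); "grip_force": force on a finger pad.
Only numpy, scipy, OpenCV 4.12 (cv2) and the standard library are available. Lean on these libraries where they do the work, as an engineer would, in place of code of your own. Each camera call takes 0.05 s, during which the arm holds its last target. There are 200 camera calls.

## Working session

There is one attempt and no reset: what is moved stays moved. The work goes in short steps, Python scripts to look and compute and a tool call to move; the robot and the scene stay as the last step left them, time stands still between calls to the robot, and variables do not carry over. Pictures are saved under pics/ and viewed, at most 10 in all, crops included, and the job is handed in when it is done.

Besides the shell and the picture viewer there is one more tool, called after "Emit:" as a command line: name --argument value ..., lists and objects as JSON in quotes. move_arm: Moves the arm, as the interface text tells. Its arguments: {"type":"object","properties":{"targets":{"type":"string"}},"required":["targets"]}

```bash
mkdir -p pics; ls; python3 - <<'E'
from station import *
import cv2,numpy as np
for n in("top","side"):
    f=grab_frame(n); cv2.imwrite(f"pics/{n}0.png",f["pixels"][:,:,::-1])
    np.savez(f"{n}0.npz",**f); print(n,f["fx"],f["fy"],f["cx"],f["cy"],f["k1"],f["extrinsics"].round(3).tolist())
print(get_obs())
E
```

```text
pics
top 508.44922635578246 508.44922635578246 310.46620544949985 236.5270139331086 -0.07066082094255342 [[0.012, -1.0, 0.029, -375.032], [-0.993, -0.015, -0.117, 501.893], [0.118, -0.027, -0.993, 1187.234], [0.0, 0.0, 0.0, 1.0]]
side 544.6965529570027 544.6965529570027 321.93716078734303 240.72683185410614 -0.16471825835699838 [[0.112, -0.994, 0.005, -423.916], [-0.505, -0.061, -0.861, 294.368], [0.856, 0.094, -0.509, 613.212], [0.0, 0.0, 0.0, 1.0]]
{'clock': 0.1, 'joint_positions': array([-1.27897291e+00,  2.60615811e-01, -1.39259123e-01,  1.17268234e+00,
        4.11078051e-05,  1.57079181e+00]), 'qd': array([ 0.00116828, -0.00075908,  0.00258292,  0.00159424,  0.00084871,
        0.00068898]), 'effort': array([ 7.17631592e-04, -4.06508052e+01,  2.54527044e+01,  1.01358086e-02,
        1.53079868e-04,  8.15140680e-06]), 'ee_pos': array([ 150.91175519, -502.33451889,  303.14212051]), 'tcp_rot': array([-3.10647866e+00, -4.56523097e-01,  3.38093745e-04]), 'force': array([ 0.20045293, -0.22936508,  1.17159223]), 'torque': array([-0.02566917,  0.00870712,  0.02899808]), 'grip_force': 0.0, 'opening': 1.0030774694301878}
```

View pics/top0.png

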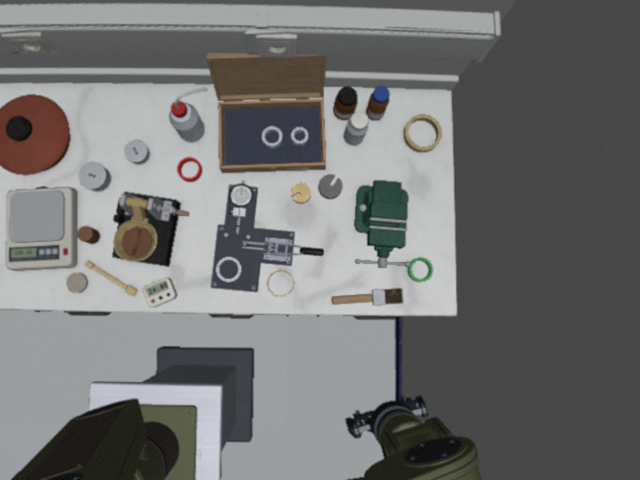

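View pics/side0.png

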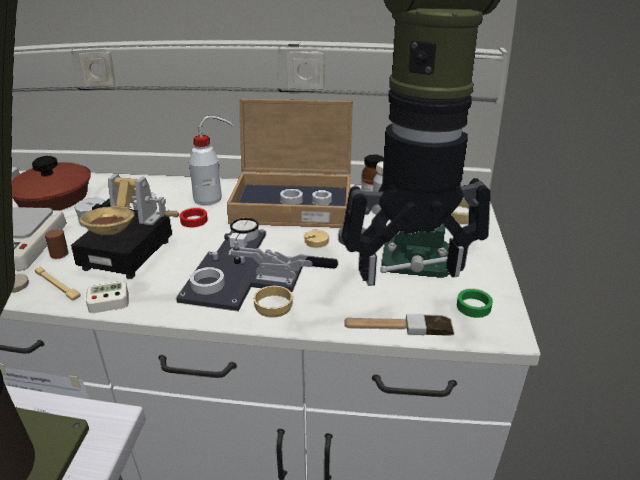

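The top view shows the T plate around (237,245), with the gauge up at (240,195), the setting ring at (229,269), the clamp at (280,248) with its grip at (312,251), and the brass ring at (281,283). The side view agrees. Next I'll zoom in and measure.

```bash
cat > h.py <<'E'
import numpy as np,cv2
def K(f): return np.array([[f["fx"],0,f["cx"]],[0,f["fy"],f["cy"]],[0,0,1.]])
def D(f): return np.array([float(f["k1"]),0,0,0])
def rays(f,uv):
    uv=np.asarray(uv,float).reshape(-1,1,2)
    s=cv2.undistortPointsIter(uv,K(f),D(f),None,None,(3,50,1e-9)).reshape(-1,2)
    E=np.asarray(f["extrinsics"]);R,t=E[:3,:3],E[:3,3]
    d=np.c_[s,np.ones(len(s))]
    return -R.T@t, d@R
def plane(f,uv,z):
    c,d=rays(f,uv); return c+d*((z-c[2])/d[:,2])[:,None]
def cloud(f):
    v,u=np.mgrid[:480,:640]
    c,d=rays(f,np.c_[u.ravel(),v.ravel()])
    return (c+d*np.asarray(f["range_z"]).reshape(-1,1)).reshape(480,640,3)
def proj(f,P):
    E=np.asarray(f["extrinsics"])
    return cv2.projectPoints(np.asarray(P,float).reshape(-1,1,3),cv2.Rodrigues(E[:3,:3].copy())[0],E[:3,3].copy(),K(f),D(f))[0].reshape(-1,2)
E
python3 - <<'E'
from h import *
f=dict(np.load("top0.npz")); P=cloud(f); im=f["pixels"].astype(int)
for u,v in[(235,262),(250,280),(229,257),(275,300),(222,245),(310,251),(240,195),(281,272)]: print(u,v,im[v,u],P[v,u].round(1))
a=f["pixels"][165:305,195:345,::-1]
b=dict(np.load("side0.npz"))["pixels"][205:325,170:350,::-1]
a=cv2.resize(a,(600,560),interpolation=cv2.INTER_CUBIC);cv2.imwrite("pics/topz.png",a)
cv2.imwrite("pics/sidez.png",cv2.resize(b,(780,520),interpolation=cv2.INTER_CUBIC))
m=((im.max(2)<85)&(P[:,:,2]<25)).astype(np.uint8); m[:165]=0;m[305:]=0;m[:,:195]=0;m[:,345:]=0
n,l,s,c=cv2.connectedComponentsWithStats(m);i=1+s[1:,4].argmax();print(s[i])
ct=max(cv2.findContours((l==i).astype(np.uint8),cv2.RETR_EXTERNAL,cv2.CHAIN_APPROX_NONE)[0],key=len)
W=plane(f,ct[:,0].astype(float),12); print(cv2.approxPolyDP(W[:,:2].astype(np.float32)[:,None],5,True)[:,0].round(1).tolist())
E
```

```text
235 262 [125 128 134] [ 443.3 -188.6   31.2]
250 280 [64 63 72] [ 401.5 -223.5    9. ]
229 257 [176 179 185] [ 455.1 -173.8   30.5]
275 300 [198 199 200] [ 354.  -284.6   -1.2]
222 245 [64 65 75] [ 485.5 -153.6   12.8]
310 251 [44 46 49] [ 469.8 -367.    58.1]
240 195 [170 172 171] [ 605.8 -196.2   33.6]
281 272 [173 173 173] [ 422.5 -298.    -1.4]
[ 212  187   81  104 2632]
[[630.7000122070312, -217.89999389648438], [603.0999755859375, -226.0], [580.2999877929688, -206.89999389648438], [557.9000244140625, -210.0], [552.7999877929688, -197.89999389648438], [510.70001220703125, -191.6999969482422], [520.4000244140625, -181.6999969482422], [555.0999755859375, -188.0], [564.7000122070312, -163.1999969482422], [577.2000122070312, -165.1999969482422], [582.5, -184.6999969482422], [604.7000122070312, -164.3000030517578], [539.7999877929688, -161.5], [532.2999877929688, -152.0], [522.4000244140625, -154.6999969482422], [522.2999877929688, -142.5], [395.29998779296875, -132.0], [397.79998779296875, -141.60000610351562], [383.3999938964844, -144.5], [377.3999938964844, -229.1999969482422], [387.0, -224.10000610351562], [391.8999938964844, -233.6999969482422], [377.5, -238.8000030517578], [447.8999938964844, -249.3000030517578], [441.3999938964844, -310.20001220703125], [450.3999938964844, -254.1999969482422], [467.3999938964844, -248.89999389648438], [472.3999938964844, -258.5], [481.29998779296875, -197.39999389648438], [501.0, -204.1999969482422], [496.79998779296875, -253.10000610351562], [511.70001220703125, -260.1000061035156], [502.79998779296875, -323.79998779296875], [510.20001220703125, -323.70001220703125], [512.5, -313.8999938964844], [520.0, -316.20001220703125], [528.5, -227.89999389648438], [620.9000244140625, -233.0]]
```

View pics/topz.png

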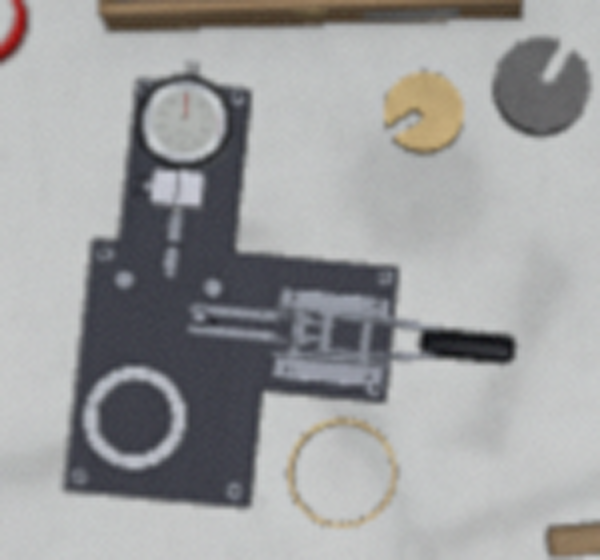

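The zoom shows the pins at (124,279) and (212,287), the foot at (200,318), the grip between (422,345) and (514,348), and clear plate corners. I'll do a rigid fit of these to the given plate dimensions.

```bash
cat > fit.py <<'E'
from h import *
def rigid(C,W):
    c0,w0=C.mean(0),W.mean(0);U,S,Vt=np.linalg.svd((C-c0).T@(W-w0))
    R=(U@np.diag([1,np.linalg.det(U@Vt)])@Vt).T
    return R,w0-R@c0
E
python3 - <<'E'
from fit import *
f=dict(np.load("top0.npz")); P=cloud(f); im=f["pixels"].astype(int)
z=lambda p:(np.array(p)+.5)/4-.5+[195,165]
A=[((92,240),48,52,12),((66,490),-108,52,12),((250,506),-108,-62,12),((385,402),-36,-138,12),((398,266),48,-138,12),((137,77),150,36,12),((250,90),150,-36,12),((124,279),22.5,26.8,26),((212,287),22.5,-26.8,26)]
W=np.array([plane(f,z(a[0]),a[3])[0,:2] for a in A]);C=np.array([a[1:3] for a in A],float)
R,t=rigid(C,W);print("nest",t,"yaw",np.degrees(np.arctan2(R[1,0],R[0,0])));print((W-(C@R.T+t)).round(1).tolist())
co=lambda w:(np.atleast_2d(w)[:,:2]-t)@R
# rings
def circ(mask,zz,nm):
    n,l,s,c=cv2.connectedComponentsWithStats(mask.astype(np.uint8));i=1+s[1:,4].argmax()
    ct=max(cv2.findContours((l==i).astype(np.uint8),cv2.RETR_EXTERNAL,cv2.CHAIN_APPROX_NONE)[0],key=len)
    w=plane(f,ct[:,0].astype(float),zz)[:,:2];(x,y),r=cv2.minEnclosingCircle(w.astype(np.float32));
    a=np.linalg.lstsq(np.c_[2*w,np.ones(len(w))],(w**2).sum(1),rcond=None)[0];print(nm,a[:2],np.sqrt(a[2]+a[0]**2+a[1]**2),"comp",co(a[:2]).round(1))
def box(u0,v0,u1,v1):
    b=np.zeros((480,640),bool);b[v0:v1,u0:u1]=1;return b
circ(box(213,254,245,285)&(im.max(2)>105),30,"ring")
circ(box(264,266,298,300)&(im[:,:,0]-im[:,:,2]>18),20,"brass")
m=box(298,243,330,260)&(im.max(2)<90); vu=np.argwhere(m)
w=plane(f,vu[:,::-1].astype(float),53);print("grip",w.mean(0),"comp",co(w.mean(0)),co(w).min(0),co(w).max(0)); print("z",np.percentile(P[m][:,2],[20,50,80]))
for q in[(200,316)]:print("foot",co(plane(f,z(q),45)))
np.savez("pose.npz",R=R,t=t)
# side-camera check
g=dict(np.load("side0.npz"));
for p in[(48,52,12),(-108,52,12),(-108,-62,12),(22.5,26.8,26),(22.5,-26.8,26),(0,-182,46)]:
    print(p,proj(g,np.r_[R@p[:2]+t,p[2]])[0].round(1))
E
```

```text
nest [ 485.39146195 -188.56247365] yaw -4.419153887324459
[[-1.7, -0.7], [1.2, -1.9], [1.9, 0.5], [-0.0, 1.3], [-0.3, 1.1], [0.0, -1.2], [-1.5, 0.5], [0.2, 0.1], [0.2, 0.3]]
ring [ 426.64908841 -172.74095307] 30.29323609757582 comp [[-59.8  11.2]]
brass [ 395.66763207 -296.72637287] 32.22080378346475 comp [[ -81.1 -114.8]]
grip [ 470.34172974 -370.88470472   53.        ] comp [[  -0.95663612 -182.93981313]] [  -8.78417643 -209.76795528] [   6.87825609 -155.24259194]
z [51.43391015 53.55375583 55.73305275]
foot [[  2.74630106 -23.15651736]]
(48, 52, 12) [206.9 251.7]
(-108, 52, 12) [174.3 298.5]
(-108, -62, 12) [237.2 307. ]
(22.5, 26.8, 26) [213.8 253.7]
(22.5, -26.8, 26) [240.7 256.8]
(0, -182, 46) [320.1 263.1]
```

View pics/sidez.png

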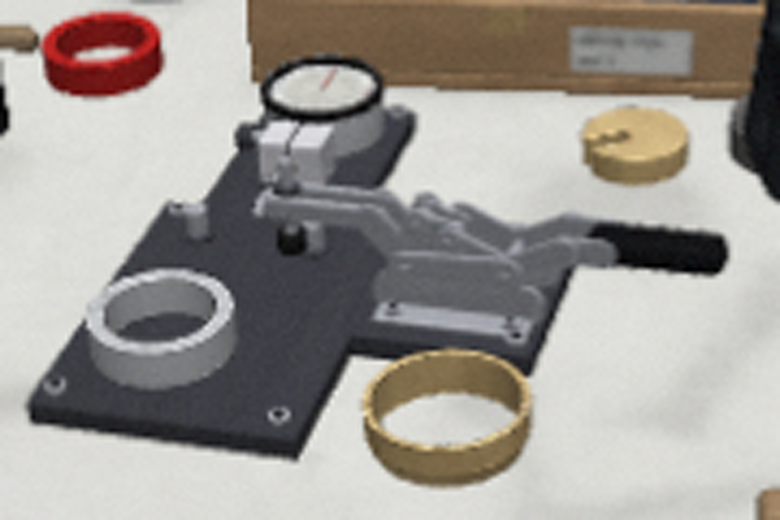

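The side view confirms the layout: the steel ring is on the deck, the foot is down at the nest and the brass ring is beside the plate. The two cameras agree to about 3 mm, and the grip height of 53.5 mm fits. Next I'll plan the move above the grip.

```bash
cat > mv.py <<'E'
import numpy as np,json,os
from scipy.spatial.transform import Rotation as Ro
def cmd(): 
    d=json.load(open("cmd.json")); return np.array(d["p"]),Ro.from_rotvec(d["r"])
def save(p,r): json.dump({"p":list(p),"r":list(r.as_rotvec())},open("cmd.json","w"))
def tf(p,r,row): return p+r.apply(np.array(row[:3])*10), r*Ro.from_rotvec(row[3:])
def done(row):                # register the last row sent (without the gripper)
    p,r=tf(*cmd(),row); save(p,r); return p
NEST=np.array([484.9,-190.0]); YAW=-4.42
def W(cx,cy,z):
    c,s=np.cos(np.radians(YAW)),np.sin(np.radians(YAW)); return np.array([NEST[0]+c*cx-s*cy,NEST[1]+s*cx+c*cy,z])
def C(p):
    c,s=np.cos(np.radians(YAW)),np.sin(np.radians(YAW)); d=np.array(p[:2])-NEST; return np.array([c*d[0]+s*d[1],-s*d[0]+c*d[1],p[2]]).round(1)
def plan(cx,cy,z,R=None):
    p,r=cmd(); R=r if R is None else R
    print((r.inv().apply(W(cx,cy,z)-p)/10).round(2),(r.inv()*R).as_rotvec().round(3))
def down(ydeg):               # tool down, tool y at world heading ydeg
    a=np.radians(ydeg); y=np.array([np.cos(a),np.sin(a),0]);z=np.array([0,0,-1.]);return Ro.from_matrix(np.c_[np.cross(y,z),y,z])
def st():
    from station import get_obs
    o=get_obs();print("t",o["clock"],"pos",o["ee_pos"].round(1),"comp",C(o["ee_pos"]),"F",o["force"].round(1),"open",round(float(o["opening"]),3),"grip",o["grip_force"]);return o
E
python3 - <<'E'
from mv import *
from station import get_obs
save([151.026,-502.799,303.904],Ro.from_rotvec(get_obs()["tcp_rot"]))
plan(0,-182,200,down(YAW));plan(0,-182,130,down(YAW))
E
```

```text
[34.41 -3.36 10.4 ] [-2.000e-03 -1.000e-03 -1.202e+00]
[34.41 -3.35 17.4 ] [-2.000e-03 -1.000e-03 -1.202e+00]
```

Emit:
move_arm --targets "6 34.4 -3.4 10.4 0 0 -1.2;6 34.4 -3.4 10.4 0 0 -1.2;6 34.4 -3.4 10.4 0 0 -1.2;6 34.4 -3.4 10.4 0 0 -1.2;6 34.4 -3.4 10.4 0 0 -1.2;6 34.4 -3.4 10.4 0 0 -1.2;6 34.4 -3.4 10.4 0 0 -1.2;6 34.4 -3.4 10.4 0 0 -1.2"

```text
clock: 0.9
ee_pos: [474.3, -368.5, 197.4]
tcp_rot: [-2.294, -2.143, -0.002]
force: [-0.7, -1.1, 0.0]
opening: 0.703
grip_force: 0.0
```

```bash
python3 - <<'E'
from mv import *
done([34.4,-3.4,10.4,0,0,-1.2]); o=st(); print(Ro.from_rotvec(o["tcp_rot"]).as_matrix().round(3).tolist(),cmd()[0],o["joint_positions"].round(2))
plan(0,-182,100,down(YAW))
E
```

```text
t 0.9 pos [ 474.3 -368.5  197.4] comp [   3.1 -178.8  197.4] F [-0.7 -1.1  0. ] open 0.703 grip 0.0
[[0.068, 0.998, -0.0], [0.998, -0.068, 0.002], [0.002, -0.001, -1.0]] [ 470.65104744 -371.09003138  199.97817726] [-0.66  0.45 -0.14  0.99  0.    0.98]
[-0.05  0.03 10.  ] [-0.001 -0.002 -0.002]
```

Emit:
move_arm --targets "6 0 0 5 0 0 0;6 0 0 7 0 0 0;6 0 0 7 0 0 0;6 0 0 7 0 0 0"

```text
clock: 1.3
ee_pos: [470.5, -371.2, 129.8]
tcp_rot: [-2.307, -2.131, 0.0]
force: [0.8, -0.8, -0.3]
opening: 0.698
grip_force: 0.0
```

```bash
python3 - <<'E'
from mv import *
from station import *; import cv2
done([0,0,7,0,0,0]); o=st(); print(cmd()[0])
plan(0,-182,100,down(YAW))
f=grab_frame("top");a=f["pixels"][190:310,230:390,::-1]
g=grab_frame("side");b=g["pixels"][190:310,230:390,::-1]
cv2.imwrite("pics/g1.png",np.vstack([cv2.resize(x,None,fx=2.5,fy=2.5,interpolation=cv2.INTER_CUBIC) for x in(a,b)]))
E
```

```text
t 1.3 pos [ 470.5 -371.2  129.8] comp [  -0.4 -181.7  129.8] F [ 0.8 -0.8 -0.3] open 0.698 grip 0.0
[ 470.61833978 -370.97114895  129.97828585]
[-0.05  0.03  3.  ] [-0.001 -0.002 -0.002]
```

View pics/g1.png

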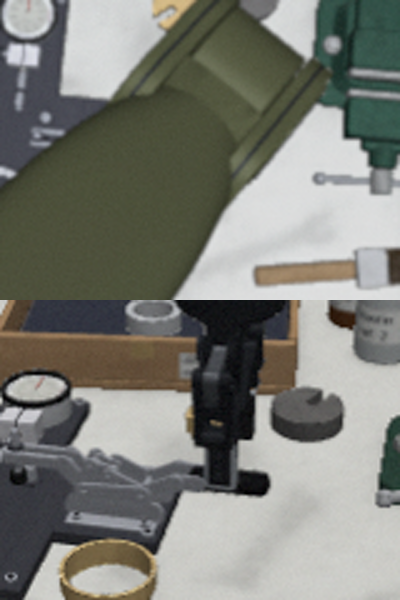

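In the side crop the near finger, at (222,485), stands over the grip, which spans 190–268, just short of its middle. I'll descend with a 2 mm shift outward and close.

Emit:
move_arm --targets "6 -0.2 0 3 0 0 0;6 -0.2 0 3 0 0 0;1.5 -0.2 0 3 0 0 0;1.5 -0.2 0 3 0 0 0;1.5 -0.2 0 3 0 0 0;1.5 -0.2 0 3 0 0 0;1.5 -0.2 0 3 0 0 0;1.5 -0.2 0 3 0 0 0"

```text
clock: 2.2
ee_pos: [471.5, -374.0, 101.0]
tcp_rot: [2.305, 2.13, 0.001]
force: [1.6, -1.5, 5.5]
opening: 0.2
grip_force: 59.6
```

```bash
python3 - <<'E'
from mv import *
done([-0.2,0,3,0,0,0]); o=st(); p,r=cmd();print(p)
# arc rows
g=C(p)-[0,0,54]; v=g[1:]-[-122,34]; print("grip vec",v)
for a in np.arange(.1,1.25,.1):
    w=np.array([[np.cos(a),np.sin(a)],[-np.sin(a),np.cos(a)]])@v  # about -x
    n=W(g[0],*([-122,34]+w)+np.array([0,54])); print(round(a,2),(r.inv().apply(n-p)/10).round(2))
E
```

```text
t 2.2 pos [ 471.5 -374.   101. ] comp [   0.8 -184.5  101. ] F [ 1.6 -1.5  5.5] open 0.2 grip 59.59176957607269
[ 470.44654866 -372.91396375   99.97502005]
grip vec [-61.5  12. ]
0.1 [ 0.15  0.   -0.61]
0.2 [ 0.36  0.   -1.2 ]
0.3 [ 0.63 -0.   -1.77]
0.4 [ 0.95 -0.   -2.3 ]
0.5 [ 1.33 -0.   -2.8 ]
0.6 [ 1.76 -0.   -3.26]
0.7 [ 2.22 -0.   -3.68]
0.8 [ 2.73 -0.01 -4.05]
0.9 [ 3.27 -0.01 -4.36]
1.0 [ 3.84 -0.01 -4.62]
1.1 [ 4.44 -0.01 -4.82]
1.2 [ 5.05 -0.01 -4.96]
```

Emit:
move_arm --targets "1.5 0.15 0 -0.61 0 0 0;1.5 0.36 0 -1.2 0 0 0;1.5 0.63 0 -1.77 0 0 0;1.5 0.95 0 -2.3 0 0 0"

```text
clock: 2.6
ee_pos: [472.2, -364.8, 121.8]
tcp_rot: [2.306, 2.13, -0.001]
force: [5.3, -2.4, -11.1]
opening: 0.2
grip_force: 58.8
```

Emit:
move_arm --targets "1.5 0.38 0 -0.5 0 0 0;1.5 0.81 0 -0.96 0 0 0;1.5 1.27 0 -1.38 0 0 0;1.5 1.78 0 -1.75 0 0 0;1.5 1.78 0 -1.75 0 0 0"

```text
clock: 3.1
ee_pos: [473.7, -347.1, 139.7]
tcp_rot: [2.305, 2.13, -0.003]
force: [5.0, -3.9, -6.9]
opening: 0.199
grip_force: 59.1
```

Forces are small. I'll follow the arc to the stop and slightly beyond.

Emit:
move_arm --targets "1.5 0.54 0 -0.31 0 0 0;1.5 1.11 0 -0.57 0 0 0;1.5 1.71 0 -0.77 0 0 0;1.5 2.32 0 -0.91 0 0 0;1.5 2.32 0 -0.91 0 0 0"

```text
clock: 3.6
ee_pos: [475.5, -325.2, 149.6]
tcp_rot: [2.304, 2.127, -0.006]
force: [2.3, -6.9, -3.7]
opening: 0.195
grip_force: 58.7
```

```bash
python3 - <<'E'
from mv import *
done([5.05,0,-4.96,0,0,0]); o=st(); p,r=cmd();print(p,C(p))
from station import *; import cv2
g=grab_frame("side");b=g["pixels"][170:310,170:350,::-1]
cv2.imwrite("pics/g2.png",cv2.resize(b,None,fx=3,fy=3,interpolation=cv2.INTER_CUBIC))
E
```

```text
t 3.6 pos [ 475.5 -325.2  149.6] comp [   1.  -135.6  149.6] F [ 2.3 -6.9 -3.7] open 0.195 grip 58.74982237815857
[ 474.45350629 -322.65564899  149.65857959] [  -0.2 -133.1  149.7]
```

View pics/g2.png

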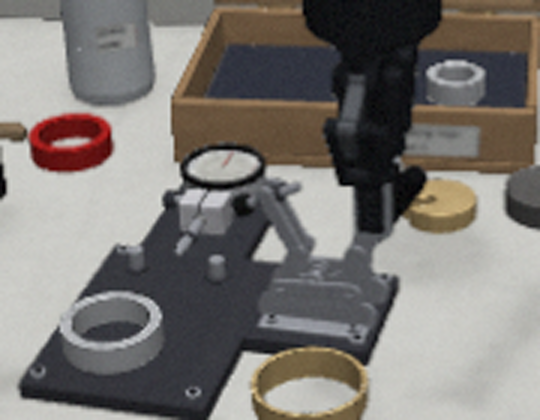

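The foot is raised, at (240,200), and the grip is tilted up near (385,195), so it is almost at the stop. I'll push further until the force rises.

Emit:
move_arm --targets "1.5 0.3 0 -0.05 0 0 0;1.5 0.6 0 -0.08 0 0 0;1.5 0.9 0 -0.1 0 0 0;1.5 0.9 0 -0.1 0 0 0"

```text
clock: 4.05
ee_pos: [476.1, -316.9, 151.0]
tcp_rot: [2.304, 2.126, -0.007]
force: [1.4, -7.4, -2.0]
opening: 0.195
grip_force: 58.6
```

Emit:
move_arm --targets "1.5 0.3 0 0 0 0 0;1.5 0.6 0 0 0 0 0;1.5 0.9 0 0 0 0 0;1.5 0.9 0 0 0 0 0"

```text
clock: 4.45
ee_pos: [476.9, -308.0, 151.5]
tcp_rot: [2.304, 2.125, -0.007]
force: [1.5, -6.8, 1.0]
opening: 0.195
grip_force: 58.4
```

```bash
python3 - <<'E'
from mv import *
done([1.8,0,-.1,0,0,0]); o=st()
from station import *; import cv2
g=grab_frame("side");b=g["pixels"][170:310,170:350,::-1]
cv2.imwrite("pics/g3.png",cv2.resize(b,None,fx=3,fy=3,interpolation=cv2.INTER_CUBIC))
E
```

```text
t 4.45 pos [ 476.9 -308.   151.5] comp [   1.1 -118.3  151.5] F [ 1.5 -6.8  1. ] open 0.195 grip 58.431657022088075
```

View pics/g3.png

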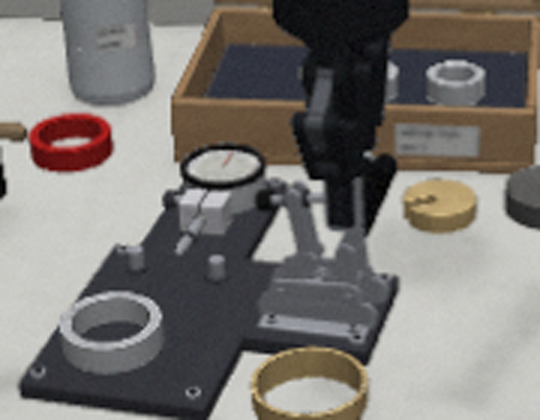

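The foot is now on edge at (265,198) and the grip's end is at (386,165), so it looks fully raised. I'll check that against the projection.

```bash
python3 - <<'E'
from mv import *
from h import proj,K
f=dict(np.load("side0.npz"))
q=lambda *c:(proj(f,W(*c))[0]-170)*3
print("foot",q(0,-65,85),"grip mid",q(0,-130,95))
v=np.array([-60,12.])
for a in(.8,1.0,1.2):
    w=np.array([[np.cos(a),np.sin(a)],[-np.sin(a),np.cos(a)]])@v
    u=np.array([np.cos(a),-np.sin(a)])  # from pivot-ish along grip toward pivot approx
    print(a,[-122,34]+w,"mid",q(0,*([-122,34]+w)),"end",q(0,*([-122,34]+w-29*np.array([np.cos(a),-np.sin(a)]))))
E
```

```text
foot [257.26227612 202.83265735] grip mid [364.45961795 199.00804268]
0.8 [-155.19412947   85.40184597] mid [407.3299272 217.7170978] end [441.71595662 189.83388759]
1.0 [-144.32048653   90.97188676] mid [388.79188388 207.50927775] end [415.07244742 173.13820246]
1.2 [-132.55699624   94.27063821] mid [368.80235068 200.54047522] end [385.80223039 161.14829275]
```

```bash
sed -i 's/484.9,-190.0/485.8,-189.3/' mv.py; python3 - <<'E'
from mv import *
print(C([426.65,-172.74,30]))
p,r=cmd(); save(p-r.apply([0,0,110]),r); plan(-115,11,190,down(YAW+90)); save(p,r)
E
```

```text
[-60.3  12.   30. ]
[ 12.67 -11.43   7.1 ] [ 1.000e-03 -2.000e-03 -1.573e+00]
```

Emit:
move_arm --targets "5.5 -0.5 0 0 0 0 0;5.5 -0.5 0 0 0 0 0;5.5 -0.5 0 0 0 0 0;5.5 -0.5 0 -3 0 0 0;5.5 -0.5 0 -7 0 0 0;5.5 -0.5 0 -11 0 0 0;5.5 -0.5 0 -11 0 0 0"

```text
clock: 5.2
ee_pos: [477.8, -311.1, 266.1]
tcp_rot: [2.3, 2.126, 0.004]
force: [1.0, -0.3, 0.1]
opening: 0.643
grip_force: 0.0
```

Emit:
move_arm --targets "4 13.2 -11.4 0 0 0 -1.57;4 13.2 -11.4 0 0 0 -1.57;4 13.2 -11.4 0 0 0 -1.57;4 13.2 -11.4 0 0 0 -1.57;4 13.2 -11.4 0 0 0 -1.57;4 13.2 -11.4 0 0 0 -1.57;4 13.2 -11.4 0 0 0 -1.57;4 13.2 -11.4 0 0 0 -1.57"

```text
clock: 6.0
ee_pos: [371.6, -168.7, 259.9]
tcp_rot: [-0.69, -3.063, -0.001]
force: [0.4, -0.4, -0.1]
opening: 0.47
grip_force: 0.0
```

```bash
python3 - <<'E'
from mv import *
done([-.5,0,-11,0,0,0]);done([13.2,-11.4,0,0,0,-1.57]);o=st(); print(cmd()[0],C(cmd()[0]),o["joint_positions"].round(2))
E
```

```text
t 6.0 pos [ 371.6 -168.7  259.9] comp [-115.5   11.7  259.9] F [ 0.4 -0.4 -0.1] open 0.47 grip 0.0
[ 372.29923709 -169.30325288  260.9669256 ] [-114.7   11.2  261. ] [-0.43  0.09 -0.47  1.01  0.    0.02]
```

Emit:
move_arm --targets "4 0 0 0 0 0 -0.37;4 0 0 0 0 0 -0.37;4 0 0 0 0 0 -0.37;4 0 0 0 0 0 -0.37"

```text
clock: 6.4
ee_pos: [371.7, -168.8, 259.8]
tcp_rot: [-0.125, -3.138, -0.002]
force: [-0.3, -0.3, 0.1]
opening: 0.465
grip_force: 0.0
```

```bash
python3 - <<'E'
from mv import *
o=st(); r=Ro.from_rotvec(o["tcp_rot"]); y=r.apply([0,1,0]);print("heading",np.degrees(np.arctan2(y[1],y[0])),"want",YAW+90, (r.inv()*down(YAW+90)).as_rotvec())
save(o["ee_pos"],r); plan(-115,12,88,down(YAW+90))
E
```

```text
t 6.4 pos [ 371.7 -168.8  259.8] comp [-115.4   11.6  259.8] F [-0.3 -0.3  0.1] open 0.465 grip 0.0
heading 85.43550000334955 want 85.58 [ 0.00090616 -0.00162005 -0.00252127]
[-0.06  0.02 17.18] [ 0.001 -0.002 -0.003]
```

Emit:
move_arm --targets "4 0 0 5 0 0 0;4 0 0 10 0 0 0;4 0 0 15 0 0 0;4 0 0 17.1 0 0 0;4 0 0 17.1 0 0 0"

```text
clock: 6.9
ee_pos: [369.2, -167.8, 86.5]
tcp_rot: [-0.127, -3.131, -0.005]
force: [-0.9, 0.1, -0.3]
opening: 0.47
grip_force: 0.0
```

```bash
python3 - <<'E'
from mv import *
done([0,0,17.1,0,0,0]); o=st()
from station import *; import cv2
g=grab_frame("side");b=g["pixels"][170:320,150:350,::-1];f=grab_frame("top")["pixels"][170:310,190:340,::-1]
cv2.imwrite("pics/g4.png",np.hstack([cv2.resize(b,(600,450),interpolation=cv2.INTER_CUBIC)]))
cv2.imwrite("pics/g4t.png",cv2.resize(f,(600,560)))
E
```

```text
t 6.9 pos [ 369.2 -167.8   86.5] comp [-117.9   12.4   86.5] F [-0.9  0.1 -0.3] open 0.47 grip 0.0
```

View pics/g4.png

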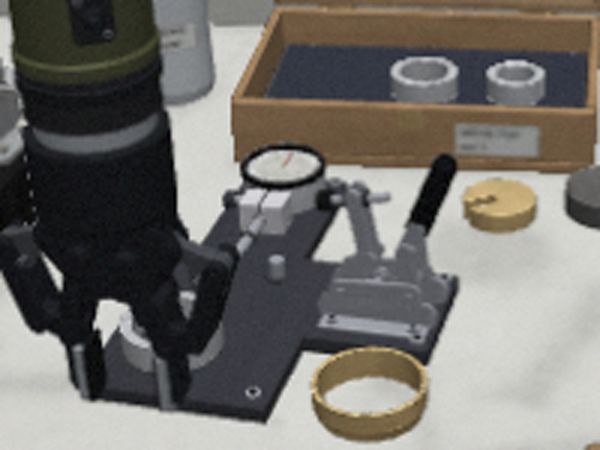

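Both fingers are down in front of the ring, at (88,400) and (172,408), and the ring spans 118–225. The handle stands raised, with its end at (445,160). I'll check the lateral alignment between tool and ring in the same camera.

```bash
python3 - <<'E'
from mv import *
from h import *
f=dict(np.load("side0.npz"))
im=f["pixels"].astype(int); P=cloud(f)
m=np.zeros((480,640),np.uint8); m[262:300,186:228]=(im.max(2)[262:300,186:228]>105)
n,l,s,c=cv2.connectedComponentsWithStats(m);i=1+s[1:,4].argmax()
ys,xs=np.nonzero(l==i); print("ring px u",xs.min(),xs.max(),"mid",(xs.min()+xs.max())/2)
Q=P[l==i];Q=Q[(Q[:,2]>27)];print("top pts mean z",Q[:,2].mean()); w=Q[:,:2]
a=np.linalg.lstsq(np.c_[2*w,np.ones(len(w))],(w**2).sum(1),rcond=None)[0];print("side ring",a[:2],np.sqrt(a[2]+a[0]**2+a[1]**2),C([*a[:2],0]))
th=np.linspace(0,6.28,60)
for y in(6,9,12):
  pr=np.vstack([proj(f,np.array([W(-60.3+30*np.cos(t),y+30*np.sin(t),z) for t in th])) for z in(12,30)]);print(y,pr[:,0].min(),pr[:,0].max())
for y in(32,-8): print("tip",y,(proj(f,W(-118,y+0,20))[0]-[150,170])*3)
E
```

```text
ring px u 186 223 mid 204.5
top pts mean z 42.62725391103834
side ring [  59.01026031 -313.64495092] 393.54256305803415 [-415.9 -156.9    0. ]
6 191.3821000226727 226.56535421202784
9 189.79426337577405 224.96471190242556
12 188.2092065056383 223.3664997405947
tip 32 [ 97.73432534 388.55685312]
tip -8 [164.0734805  397.55922981]
```

View pics/g4t.png

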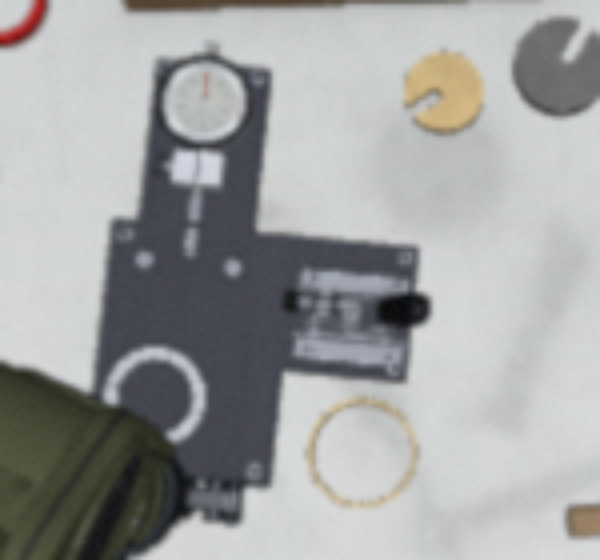

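The top view shows the clear nest, pins at (145,260) and (233,268), the raised foot and grip around (290–430,305), and the ring at (155,395). Alignment is good to about 2 mm, so I'll start the gentle push.

Emit:
move_arm --targets "4 0 -0.2 0 0 0 0;4 -0.5 -0.2 0 0 0 0;4 -1 -0.2 0 0 0 0;4 -1.5 -0.2 0 0 0 0;4 -1.8 -0.2 0 0 0 0;4 -2.1 -0.2 0 0 0 0;4 -2.4 -0.2 0 0 0 0;4 -2.4 -0.2 0 0 0 0"

```text
clock: 7.8
ee_pos: [395.8, -172.9, 89.3]
tcp_rot: [-0.125, -3.138, -0.001]
force: [-0.6, 1.1, 2.0]
opening: 0.469
grip_force: 0.7
```

```bash
python3 - <<'E'
from mv import *
done([-2.4,-.2,0,0,0,0]); st();print(C(cmd()[0]));plan(-60,5,88);plan(-45,0,88);plan(-35,0,88)
E
```

```text
t 7.8 pos [ 395.8 -172.9   89.3] comp [-91.    9.4  89.3] F [-0.6  1.1  2. ] open 0.469 grip 0.7175782090052962
[-91.7   9.7  88.8]
[-3.17 -0.46  0.07] [0. 0. 0.]
[-4.67 -0.96  0.07] [0. 0. 0.]
[-5.67 -0.96  0.07] [0. 0. 0.]
```

Emit:
move_arm --targets "4 -0.4 -0.1 0 0 0 0;4 -0.8 -0.2 0 0 0 0;4 -1.2 -0.3 0 0 0 0;4 -1.6 -0.4 0 0 0 0;4 -2 -0.5 0 0 0 0;4 -2.4 -0.6 0 0 0 0;4 -2.8 -0.7 0 0 0 0;4 -3.2 -0.8 0 0 0 0"

```text
clock: 8.6
ee_pos: [427.7, -183.9, 89.5]
tcp_rot: [-0.125, -3.139, -0.0]
force: [-0.6, 0.7, -0.1]
opening: 0.469
grip_force: 0.6
```

```bash
cat > ring.py <<'E'
from mv import *
from h import *
from station import *
def ring(f,u0,v0,u1,v1,thr=105):
    im=f["pixels"].astype(int);m=np.zeros((480,640),np.uint8);m[v0:v1,u0:u1]=im[v0:v1,u0:u1].max(2)>thr
    n,l,s,c=cv2.connectedComponentsWithStats(m)
    i=1+s[1:,4].argmax();ct=max(cv2.findContours((l==i).astype(np.uint8),cv2.RETR_EXTERNAL,cv2.CHAIN_APPROX_NONE)[0],key=len)
    w=plane(f,ct[:,0].astype(float),30)[:,:2]
    for k in range(4):
        a=np.linalg.lstsq(np.c_[2*w,np.ones(len(w))],(w**2).sum(1),rcond=None)[0];R=np.sqrt(a[2]+a[:2]@a[:2]);e=abs(np.hypot(*(w-a[:2]).T)-R);w=w[e<max(1.5,np.median(e)*2)]
    t=dict(np.load("pose.npz"));print("ring n",len(w),"R",R,"in fitted comp",((a[:2]-t["t"])@t["R"]).round(1))
E
python3 - <<'E'
from ring import *
done([-3.2,-.8,0,0,0,0]); st();print(C(cmd()[0]))
f=grab_frame("top");cv2.imwrite("pics/g5.png",cv2.resize(f["pixels"][170:310,190:340,::-1],(600,560)))
ring(f,214,236,245,285)
E
```

```text
t 8.6 pos [ 427.7 -183.9   89.5] comp [-58.4   0.9  89.5] F [-0.6  0.7 -0.1] open 0.469 grip 0.6469708057557
[-59.7   1.6  88.7]
ring n 41 R 23.82421476534817 in fitted comp [-22.4  -0.4]
```

View pics/g5.png

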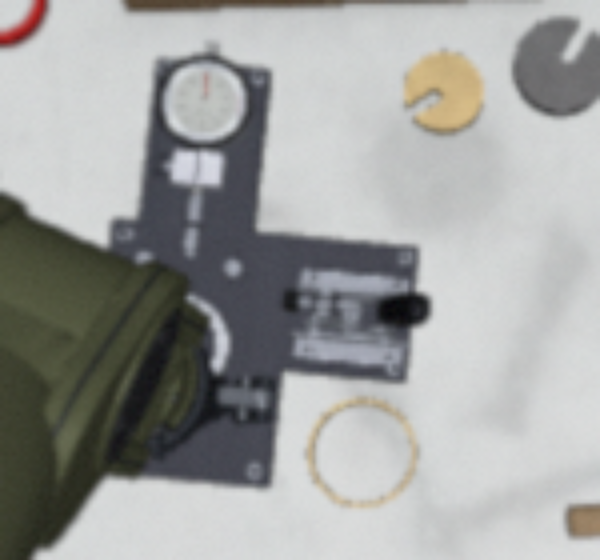

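The ring's rim, at (230,340), moves ahead of the fingers on the nest's axis with about 24 mm to go. I'll continue slowly.

Emit:
move_arm --targets "4 -0.3 0 0 0 0 0;4 -0.6 0 0 0 0 0;4 -0.9 0 0 0 0 0;4 -1.2 -0.05 0 0 0 0;4 -1.4 -0.1 0 0 0 0;4 -1.6 -0.1 0 0 0 0;4 -1.8 -0.1 0 0 0 0;4 -1.8 -0.1 0 0 0 0"

```text
clock: 9.45
ee_pos: [445.6, -186.4, 89.5]
tcp_rot: [0.125, 3.139, -0.0]
force: [-1.4, -0.0, 1.1]
opening: 0.471
grip_force: 0.6
```

Emit:
move_arm --targets "4 -0.1 0 0 0 0 0;4 -0.2 0 0 0 0 0;4 -0.3 0 0 0 0 0;4 -0.3 0 0 0 0 0"

```text
clock: 9.85
ee_pos: [448.4, -186.5, 89.5]
tcp_rot: [0.125, 3.139, 0.0]
force: [-1.1, -0.4, -0.1]
opening: 0.468
grip_force: 0.8
```

Emit:
move_arm --targets "4 -0.1 0 0 0 0 0;4 -0.1 0 0 0 0 0"

```text
clock: 10.05
ee_pos: [449.3, -186.6, 89.5]
tcp_rot: [0.125, 3.139, 0.0]
force: [-2.0, -0.2, -0.0]
opening: 0.47
grip_force: 0.8
```

Emit:
move_arm --targets "4 -0.1 0 0 0 0 0;4 -0.1 0 0 0 0 0"

```text
clock: 10.25
ee_pos: [450.4, -186.7, 89.5]
tcp_rot: [0.125, 3.139, -0.0]
force: [-1.6, -0.2, -0.3]
opening: 0.47
grip_force: 0.8
```

Emit:
move_arm --targets "4 -0.1 0 0 0 0 0;4 -0.1 0 0 0 0 0"

```text
clock: 10.45
ee_pos: [451.3, -186.7, 89.5]
tcp_rot: [0.125, 3.139, 0.0]
force: [-2.3, 1.1, 0.3]
opening: 0.465
grip_force: 0.8
```

Emit:
move_arm --targets "4 -0.1 0 0 0 0 0;4 -0.1 0 0 0 0 0"

```text
clock: 10.65
ee_pos: [452.3, -186.8, 89.5]
tcp_rot: [0.125, 3.139, 0.0]
force: [-2.5, 0.1, 0.9]
opening: 0.475
grip_force: 0.9
```

Emit:
move_arm --targets "4 -0.1 0 0 0 0 0;4 -0.1 0 0 0 0 0"

```text
clock: 10.85
ee_pos: [453.3, -186.9, 89.5]
tcp_rot: [0.125, 3.139, 0.0]
force: [-2.3, 0.3, 0.5]
opening: 0.466
grip_force: 1.0
```

Emit:
move_arm --targets "4 -0.1 0 0 0 0 0;4 -0.1 0 0 0 0 0"

```text
clock: 11.05
ee_pos: [454.3, -187.0, 89.5]
tcp_rot: [0.125, 3.139, 0.0]
force: [-2.1, 0.2, 1.2]
opening: 0.464
grip_force: 1.0
```

Emit:
move_arm --targets "4 -0.07 0 0 0 0 0;4 -0.07 0 0 0 0 0"

```text
clock: 11.25
ee_pos: [454.7, -187.0, 89.5]
tcp_rot: [-0.125, -3.139, -0.0]
force: [-2.5, -0.0, 1.4]
opening: 0.463
grip_force: 1.3
```

```bash
python3 - <<'E'
from mv import *
for i in range(1):done([-1.8-.3-.5-.1-.07,-.1,0,0,0,0])
st();print(C(cmd()[0]))
E
```

```text
t 11.25 pos [ 454.7 -187.    89.5] comp [-31.2  -0.1  89.5] F [-2.5 -0.   1.4] open 0.463 grip 1.2908472233903012
[-32.    0.5  88.7]
```

Emit:
move_arm --targets "4 -0.05 0 0 0 0 0;4 -0.05 0 0 0 0 0"

```text
clock: 11.45
ee_pos: [454.9, -186.9, 89.4]
tcp_rot: [-0.125, -3.138, -0.0]
force: [-3.2, 0.1, 1.6]
opening: 0.468
grip_force: 1.7
```

Emit:
move_arm --targets "4 -0.05 0 0 0 0 0;4 -0.05 0 0 0 0 0"

```text
clock: 11.65
ee_pos: [455.5, -186.9, 89.4]
tcp_rot: [-0.125, -3.138, -0.001]
force: [-4.0, 1.1, 1.5]
opening: 0.468
grip_force: 1.9
```

Emit:
move_arm --targets "4 -0.05 0 0 0 0 0;4 -0.05 0 0 0 0 0"

```text
clock: 11.85
ee_pos: [455.7, -186.9, 89.4]
tcp_rot: [-0.125, -3.138, -0.001]
force: [-4.7, 1.8, 3.3]
opening: 0.47
grip_force: 2.5
```

Emit:
move_arm --targets "4 -0.1 0 0 0 0 0;4 -0.1 0 0 0 0 0"

```text
clock: 12.05
ee_pos: [455.9, -186.9, 89.2]
tcp_rot: [-0.125, -3.136, -0.001]
force: [-6.1, 0.6, 3.9]
opening: 0.47
grip_force: 3.3
```

Emit:
move_arm --targets "4 -0.1 0 0 0 0 0;4 -0.1 0 0 0 0 0"

```text
clock: 12.25
ee_pos: [456.2, -186.9, 89.2]
tcp_rot: [-0.125, -3.134, -0.0]
force: [-8.2, -0.3, 5.2]
opening: 0.465
grip_force: 4.3
```

```bash
python3 - <<'E'
from ring import *
done([-.35,0,0,0,0,0]); st();print(C(cmd()[0]))
g=grab_frame("side");f=grab_frame("top")
a=cv2.resize(f["pixels"][215:275,205:265,::-1],(400,400),interpolation=cv2.INTER_CUBIC);b=cv2.resize(g["pixels"][225:285,180:240,::-1],(400,400),interpolation=cv2.INTER_CUBIC)
cv2.imwrite("pics/g6.png",np.hstack([a,b]))
E
```

```text
t 12.25 pos [ 456.2 -186.9   89.2] comp [-29.7   0.1  89.2] F [-8.2 -0.3  5.2] open 0.465 grip 4.252837878302671
[-28.5   0.5  88.7]
```

View pics/g6.png

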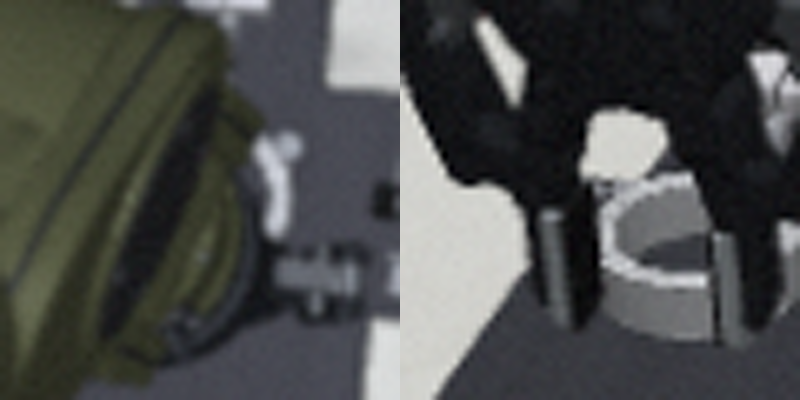

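I've now viewed 11 pictures, one over the limit of 10, so from here on I'll use only numbers. The force reached 8 N with no sideways part, so the ring is against the pins. I'll back off straight and measure it numerically.

Emit:
move_arm --targets "4 0.3 0 0 0 0 0;4 0.7 0 0 0 0 0;4 2 0 0 0 0 0;4 5 0 0 0 0 0;4 8.5 0 0 0 0 0;4 8.5 0 0 0 0 0"

```text
clock: 12.95
ee_pos: [367.4, -178.5, 88.7]
tcp_rot: [-0.127, -3.132, -0.004]
force: [-0.2, -0.1, 0.4]
opening: 0.465
grip_force: 0.0
```

```bash
cat >> ring.py <<'E'
def pins(f):
    t=dict(np.load("pose.npz"));im=f["pixels"].max(2).astype(np.float32);big=cv2.resize(im,None,fx=8,fy=8,interpolation=cv2.INTER_CUBIC);out=[]
    for y in(26.8,-26.8):
        u,v=proj(f,np.r_[t["R"]@[22.5,y]+t["t"],26])[0];x0,y0=int(u)-4,int(v)-4
        b=im[y0:y0+9,x0:x0+9];w=np.clip(b-95,0,None);Y,X=np.mgrid[:9,:9]
        p=plane(f,[[x0+(X*w).sum()/w.sum(),y0+(Y*w).sum()/w.sum()]],26)[0,:2];out.append(((p-t["t"])@t["R"]).round(1))
    print("pins",out)
E
python3 - <<'E'
from ring import *
done([8.5,0,0,0,0,0]); st();print(C(cmd()[0]))
f=grab_frame("top");np.savez("top1.npz",**f);pins(dict(np.load("top0.npz")))
im=f["pixels"].max(2)
t=dict(np.load("pose.npz"));
def ctr(x,y,z): return proj(f,np.r_[t["R"]@[x,y]+t["t"],z])[0]
u,v=ctr(0,0,30);print(u,v)
print(im[int(v)-20:int(v)+20,int(u)-18:int(u)+19])
E
```

```text
t 12.95 pos [ 367.4 -178.5   88.7] comp [-118.9    1.6   88.7] F [-0.2 -0.1  0.4] open 0.465 grip 0.0
[-113.5    0.7   88.8]
pins [array([22.6, 27. ]), array([ 22.5, -26.9])]
235.53510651538858 244.52288417619485
[[197 167 148 ...  82  79  93]
 [167 121  97 ...  80  76  96]
 [156 103  82 ...  77  77 100]
 ...
 [ 77  80  81 ...  79  78  84]
 [ 80  81  77 ...  79  80  81]
 [ 78  79  76 ...  79  78  81]]
```

```bash
cat > ring2.py <<'E'
from ring import *
from scipy.optimize import least_squares
def fit(f,c0,skip):
    t=dict(np.load("pose.npz"));im=f["pixels"].max(2).astype(np.float32);c=np.array(c0,float)
    for it in range(3):
        pts=[]
        for th in np.radians(np.arange(0,360,4)):
            d=np.degrees((th+np.pi)%(2*np.pi)-np.pi)
            if any(abs(d-a)<b for a,b in skip): continue
            r=np.arange(22,37,.25);q=c+np.c_[np.cos(th)*r,np.sin(th)*r]
            uv=proj(f,np.c_[q@t["R"].T+t["t"],np.full(len(r),30.)]).astype(np.float32)
            p=cv2.remap(im,uv[:,None,0],uv[:,None,1],cv2.INTER_LINEAR).ravel()
            k=p[:44].argmax(); h=(p[k]+75)/2; j=np.nonzero(p[k:]<h)[0]
            if p[k]>115 and len(j): pts.append(q[k+j[0]])
        w=np.array(pts);s=least_squares(lambda x:np.hypot(*(w-x[:2]).T)-x[2],[*c,30],loss="soft_l1",f_scale=.5);c=s.x[:2]
    print("ring",s.x.round(2),"n",len(w),"res",np.abs(s.fun).mean().round(2),"pin dists",[np.hypot(*(c-np.array([22.5,y]))).round(1) for y in(26.8,-26.8)])
E
python3 - <<'E'
from ring2 import *
fit(dict(np.load("top0.npz")),(-60,11),[])
f=dict(np.load("top1.npz"));fit(f,(0,0),[(50,22),(-50,22),(0,10)]);fit(f,(0,0),[(50,22),(-50,22),(0,10),(180,60)])
pins(f)
E
```

```text
ring [-59.82  11.32  30.38] n 90 res 0.18 pin dists [np.float64(83.8), np.float64(90.7)]
ring [ 0.51  0.08 30.27] n 65 res 0.19 pin dists [np.float64(34.6), np.float64(34.7)]
ring [ 0.51  0.07 30.26] n 51 res 0.19 pin dists [np.float64(34.6), np.float64(34.7)]
pins [array([19.6, 23.6]), array([ 19.8, -21.9])]
```

The ring is at (0.5, 0.1), with its centre 34.6 and 34.7 mm from the two pins, so it is home against both. Next I'll go to the raised grip.

Emit:
move_arm --targets "5.5 0 0 -4 0 0 0;5.5 0 0 -9 0 0 0;5.5 0 0 -14 0 0 0;5.5 0 0 -18 0 0 0;5.5 0 0 -18 0 0 0"

```text
clock: 13.5
ee_pos: [378.0, -182.5, 275.8]
tcp_rot: [0.124, 3.125, -0.009]
force: [-0.1, -0.7, 0.5]
opening: 0.642
grip_force: 0.0
```

```bash
python3 - <<'E'
from mv import *
done([0,0,-18,0,0,0]);st();plan(0.5,-128,265,down(YAW))
E
```

```text
t 13.5 pos [ 378.  -182.5  275.8] comp [-108.    -1.5  275.8] F [-0.1 -0.7  0.5] open 0.642 grip 0.0
[-11.4  -12.83   0.35] [-1.000e-03 -2.000e-03  1.568e+00]
```

Emit:
move_arm --targets "5.5 -11.4 -12.8 0.4 0 0 1.15;5.5 -11.4 -12.8 0.4 0 0 1.15;5.5 -11.4 -12.8 0.4 0 0 1.15;5.5 -11.4 -12.8 0.4 0 0 1.15;5.5 -11.4 -12.8 0.4 0 0 1.15;5.5 -11.4 -12.8 0.4 0 0 1.15;5.5 -11.4 -12.8 0.4 0 0 1.15;5.5 -11.4 -12.8 0.4 0 0 1.15"

```text
clock: 14.3
ee_pos: [477.8, -317.7, 264.8]
tcp_rot: [1.818, 2.561, 0.0]
force: [-0.2, 0.2, 0.2]
opening: 0.644
grip_force: 0.0
```

Emit:
move_arm --targets "5.5 0 0 0 0 0 0.42;5.5 0 0 0 0 0 0.42;5.5 0 0 0 0 0 0.42;5.5 0 0 0 0 0 0.42;5.5 0 0 0 0 0 0.42"

```text
clock: 14.8
ee_pos: [477.5, -317.3, 265.2]
tcp_rot: [2.304, 2.135, 0.0]
force: [0.3, 0.6, -0.4]
opening: 0.643
grip_force: 0.0
```

```bash
python3 - <<'E'
from mv import *
done([-11.4,-12.8,.4,0,0,1.15]);done([0,0,0,0,0,.42]);o=st();p,r=cmd();print(C(p),(r.inv()*Ro.from_rotvec(o["tcp_rot"])).as_rotvec());plan(0.5,-128,150,down(YAW))
# handle check: grip px in both views
from ring import *
f=grab_frame("side")
for a in(1.0,1.1,1.2):
    w=np.array([[np.cos(a),np.sin(a)],[-np.sin(a),np.cos(a)]])@np.array([-60,12.]);e=[-122,34]+w-29*np.array([np.cos(a),-np.sin(a)]);print(a,e,proj(f,W(0,*e)))
im=f["pixels"].max(2).astype(int);
for v in range(218,248,3): print(v,np.nonzero(im[v,285:312]<70)[0]+285)
E
```

```text
t 14.8 pos [ 477.5 -317.3  265.2] comp [   1.6 -128.3  265.2] F [ 0.3  0.6 -0.4] open 0.643 grip 0.0
[   0.5 -127.7  264.5] [-0.00201802 -0.00101765 -0.00254355]
[-0.04  0.02 11.45] [-0.002 -0.001 -0.002]
1.0 [-159.9892534   115.37454532] [[308.02043818 227.43242151]]
1.1 [-151.67556649  118.7606085 ] [[303.22845533 225.22634872]]
1.2 [-143.06537112  121.2997717 ] [[298.27267878 223.43948983]]
218 []
221 [296 297 298 299]
224 [294 295 296 297 298 299 300 301]
227 [293 294 295 296 297 298 299 300 301]
230 [292 293 294 295 296 297 298 299]
233 [291 292 293 294 295 296 297 298]
236 [289 290 291 292 293 294 295 296 297]
239 [288 289 290 291 292 293 294 295]
242 [287 288 289 290 291 292 293 294]
245 [291 292 293]
```

The handle is still at about 1.2 rad. I'll descend and grasp.

Emit:
move_arm --targets "5.5 -0.3 0 4 0 0 0;5.5 -0.3 0 8 0 0 0;5.5 -0.3 0 10 0 0 0;5.5 -0.3 0 11.4 0 0 0;5.5 -0.3 0 11.4 0 0 0"

```text
clock: 15.35
ee_pos: [475.6, -319.3, 149.1]
tcp_rot: [-2.303, -2.13, 0.002]
force: [-0.0, 0.2, -0.1]
opening: 0.642
grip_force: 0.0
```

Emit:
move_arm --targets "1.5 0 0 0 0 0 0;1.5 0 0 0 0 0 0;1.5 0 0 0 0 0 0;1.5 0 0 0 0 0 0;1.5 0 0 0 0 0 0;1.5 0 0 0 0 0 0"

```text
clock: 15.95
ee_pos: [476.1, -320.6, 153.0]
tcp_rot: [2.307, 2.131, -0.003]
force: [-4.7, -0.2, 5.7]
opening: 0.201
grip_force: 59.8
```

```bash
python3 - <<'E'
from mv import *
done([-0.3,0,11.4,0,0,0]); o=st(); p,r=cmd();print(C(p))
g=C(o["ee_pos"])-[0,0,54]; v=g[1:]-[-122,34]; print("grip vec",v,np.hypot(*v))
for a in np.arange(.1,1.25,.1):
    w=np.array([[np.cos(a),-np.sin(a)],[np.sin(a),np.cos(a)]])@v
    d=w-v;print(round(a,2),(d[0]/10).round(2),(-d[1]/10).round(2))
E
```

```text
t 15.95 pos [ 476.1 -320.6  153. ] comp [   0.5 -131.7  153. ] F [-4.7 -0.2  5.7] open 0.201 grip 59.81589138507843
[   0.3 -130.6  150.5]
grip vec [-9.7 65. ] 65.71978393147683
0.1 -0.64 0.13
0.2 -1.27 0.32
0.3 -1.88 0.58
0.4 -2.45 0.89
0.5 -3.0 1.26
0.6 -3.5 1.68
0.7 -3.96 2.15
0.8 -4.37 2.67
0.9 -4.72 3.22
1.0 -5.02 3.8
1.1 -5.26 4.42
1.2 -5.44 5.05
```

Emit:
move_arm --targets "1.5 -0.64 0 0.13 0 0 0;1.5 -1.27 0 0.32 0 0 0;1.5 -1.88 0 0.58 0 0 0;1.5 -2.45 0 0.89 0 0 0;1.5 -3 0 1.26 0 0 0;1.5 -3 0 1.26 0 0 0"

```text
clock: 16.55
ee_pos: [473.8, -349.3, 140.3]
tcp_rot: [-2.306, -2.131, -0.003]
force: [-4.4, 3.2, 7.6]
opening: 0.203
grip_force: 61.0
```

Emit:
move_arm --targets "1.5 -0.5 0 0.42 0 0 0;1.5 -0.96 0 0.89 0 0 0;1.5 -1.37 0 1.41 0 0 0;1.5 -1.37 0 1.41 0 0 0"

```text
clock: 16.95
ee_pos: [472.6, -363.6, 126.1]
tcp_rot: [-2.307, -2.131, -0.0]
force: [-4.5, 1.4, 5.9]
opening: 0.2
grip_force: 60.4
```

Emit:
move_arm --targets "1.5 -0.18 0 0.27 0 0 0;1.5 -0.35 0 0.55 0 0 0;1.5 -0.51 0 0.84 0 0 0;1.5 -0.65 0 1.13 0 0 0;1.5 -0.65 0 1.13 0 0 0"

```text
clock: 17.45
ee_pos: [472.1, -370.2, 115.2]
tcp_rot: [-2.308, -2.131, 0.0]
force: [-4.8, 0.7, 8.2]
opening: 0.204
grip_force: 60.1
```

Emit:
move_arm --targets "1.5 -0.12 0 0.3 0 0 0;1.5 -0.24 0 0.62 0 0 0;1.5 -0.33 0 0.93 0 0 0;1.5 -0.42 0 1.25 0 0 0;1.5 -0.42 0 1.25 0 0 0"

```text
clock: 17.95
ee_pos: [471.7, -374.8, 102.9]
tcp_rot: [2.308, 2.131, -0.002]
force: [-6.4, -0.0, 7.8]
opening: 0.2
grip_force: 60.5
```

```bash
python3 - <<'E'
from mv import *
done([-5.44,0,5.05,0,0,0]); o=st(); print(C(cmd()[0]))
E
```

```text
t 17.95 pos [ 471.7 -374.8  102.9] comp [   0.3 -186.   102.9] F [-6.4 -0.   7.8] open 0.2 grip 60.51333010196686
[ 1.000e-01 -1.849e+02  1.000e+02]
```

Emit:
move_arm --targets "1.5 0 0 0.15 0 0 0;1.5 0 0 0.3 0 0 0;1.5 0 0 0.3 0 0 0"

```text
clock: 18.25
ee_pos: [471.7, -375.4, 100.3]
tcp_rot: [2.307, 2.13, -0.003]
force: [-6.5, -1.1, 10.3]
opening: 0.201
grip_force: 60.9
```

Emit:
move_arm --targets "1.5 0 0 0.2 0 0 0;1.5 0 0 0.3 0 0 0;1.5 0 0 0.3 0 0 0"

```text
clock: 18.55
ee_pos: [471.7, -375.8, 97.3]
tcp_rot: [2.307, 2.129, -0.005]
force: [-6.7, -2.9, 9.3]
opening: 0.202
grip_force: 61.1
```

Emit:
move_arm --targets "1.5 0 0 0.2 0 0 0;1.5 0 0 0.3 0 0 0;1.5 0 0 0.3 0 0 0"

```text
clock: 18.85
ee_pos: [471.7, -376.2, 94.3]
tcp_rot: [2.307, 2.129, -0.006]
force: [-6.8, -4.1, 9.7]
opening: 0.203
grip_force: 61.3
```

```bash
python3 - <<'E'
from mv import *
done([0,0,.9,0,0,0]); o=st(); print(C(cmd()[0]))
from ring import *
f=grab_frame("side");g=dict(np.load("side0.npz"))
for n,x in(("0",g),("now",f)):
    im=x["pixels"].max(2).astype(int)
    print(n,[ (u,(np.nonzero(im[245:285,u]<70)[0]+245)[[0,-1]].tolist()) for u in range(312,338,4) if (im[245:285,u]<70).any()])
    d=im[250:268,228:246];vv,uu=np.nonzero(d<60);print(" foot dark",len(vv),(uu.mean()+228,vv.mean()+250) if len(vv) else None)
E
```

```text
t 18.85 pos [ 471.7 -376.2   94.3] comp [   0.3 -187.4   94.3] F [-6.8 -4.1  9.7] open 0.203 grip 61.32119357585907
[ 1.000e-01 -1.849e+02  9.100e+01]
0 [(312, [257, 265]), (316, [258, 266]), (320, [258, 266]), (324, [258, 266]), (328, [259, 267]), (332, [259, 267]), (336, [260, 266])]
 foot dark 42 (np.float64(237.33333333333334), np.float64(260.64285714285717))
now [(312, [245, 265]), (316, [247, 265]), (320, [246, 277]), (324, [245, 277]), (328, [245, 262]), (332, [245, 267]), (336, [260, 266])]
 foot dark 43 (np.float64(237.1627906976744), np.float64(259.25581395348837))
```

The handle is back at its starting height in the side view (rows 260–267). I'll release, then press the top of the grip with closed fingertips to make sure it is past dead centre.

Emit:
move_arm --targets "5 0 0 -0.3 0 0 0;5 0 0 -0.3 0 0 0;5 0 0 -0.3 0 0 0;5 0 0 -0.3 0 0 0;5 0.3 0 -4 0 0 0;5 0.3 0 -7 0 0 0;0 0.3 0 -7 0 0 0;0 0.3 0 -7 0 0 0"

```text
clock: 19.7
ee_pos: [473.4, -371.6, 162.6]
tcp_rot: [2.306, 2.131, 0.001]
force: [0.4, 0.2, -0.6]
opening: 0.256
grip_force: 0.0
```

Emit:
move_arm --targets "0 -0.5 0 0 0 0 0;0 -0.5 0 0 0 0 0;0 -0.5 0 0 0 0 0;0 -0.5 0 1 0 0 0;0 -0.5 0 2 0 0 0;0 -0.5 0 2.6 0 0 0;0 -0.5 0 2.9 0 0 0;0 -0.5 0 2.9 0 0 0"

```text
clock: 20.5
ee_pos: [472.0, -376.0, 132.1]
tcp_rot: [-2.306, -2.131, 0.0]
force: [0.6, 0.3, -0.0]
opening: -0.003
grip_force: 0.0
```

Emit:
move_arm --targets "0 0 0 0.2 0 0 0;0 0 0 0.4 0 0 0;0 0 0 0.4 0 0 0"

```text
clock: 20.8
ee_pos: [472.4, -376.4, 129.0]
tcp_rot: [2.307, 2.132, 0.0]
force: [0.1, 1.1, 0.3]
opening: -0.002
grip_force: 0.0
```

Emit:
move_arm --targets "0 0 0 0.2 0 0 0;0 0 0 0.3 0 0 0;0 0 0 0.3 0 0 0"

```text
clock: 21.1
ee_pos: [472.5, -376.5, 126.1]
tcp_rot: [2.307, 2.132, 0.0]
force: [-0.4, -0.5, 0.6]
opening: 0.003
grip_force: 0.3
```

Emit:
move_arm --targets "0 0 0 0.2 0 0 0;0 0 0 0.2 0 0 0"

```text
clock: 21.3
ee_pos: [472.5, -376.5, 125.9]
tcp_rot: [2.307, 2.131, 0.0]
force: [-2.7, 2.6, 11.9]
opening: 0.004
grip_force: 5.8
```

Emit:
move_arm --targets "0 0 0 0.15 0 0 0;0 0 0 0.15 0 0 0;0 0 0 0.15 0 0 0"

```text
clock: 21.6
ee_pos: [472.5, -376.5, 125.7]
tcp_rot: [2.306, 2.131, 0.0]
force: [-4.1, 3.8, 19.3]
opening: -0.003
grip_force: 9.5
```

Emit:
move_arm --targets "0 0 0 0.1 0 0 0;0 0 0 0.1 0 0 0;0 0 0 0.1 0 0 0"

```text
clock: 21.9
ee_pos: [472.5, -376.5, 125.6]
tcp_rot: [2.305, 2.13, 0.001]
force: [-5.9, 4.3, 24.5]
opening: -0.001
grip_force: 12.0
```

It holds stiffly at 24 N, so it is at the stop. I'll retreat and verify.

Emit:
move_arm --targets "0 0 0 -0.5 0 0 0;0 0 0 -2 0 0 0;0 0 0 -6 0 0 0;0 0 0 -11 0 0 0;0 0 0 -16 0 0 0;0 -5 0 -18 0 0 0;0 -8 -4 -18 0 0 0;0 -10 -8 -18 0 0 0"

```text
clock: 22.7
ee_pos: [385.2, -472.3, 302.2]
tcp_rot: [2.303, 2.131, -0.001]
force: [-0.1, -0.6, 0.5]
opening: 0.0
grip_force: 0.0
```

Emit:
move_arm --targets "0 0 -4 0 0 0 0;0 0 -8 0 0 0 0;0 0 -12 0 0 0 0;0 0 -14 0 0 0 0;0 0 -14 0 0 0 0"

```text
clock: 23.2
ee_pos: [242.6, -458.1, 301.6]
tcp_rot: [-2.31, -2.127, 0.0]
force: [0.1, -0.4, -0.7]
opening: 0.001
grip_force: 0.0
```

```bash
python3 - <<'E'
from ring2 import *
st();f=grab_frame("top");s=grab_frame("side");f0=dict(np.load("top0.npz"));g=dict(np.load("side0.npz"))
sk=[(50,22),(-50,22),(0,10),(-90,30)]
fit(dict(np.load("top1.npz")),(0,0),sk);fit(f,(0,0),sk);pins(f)
for n,x in(("0",g),("now",s)):
    im=x["pixels"].max(2).astype(int)
    print(n,[(u,(np.nonzero(im[245:285,u]<70)[0]+245)[[0,-1]].tolist()) for u in range(308,338,4) if (im[245:285,u]<70).any()])
    d=im[244:268,228:246];vv,uu=np.nonzero(d<60);print(" foot dark",len(vv),(uu.mean()+228,vv.mean()+244) if len(vv) else None)
for n,x in(("0",f0),("now",f)):
    im=x["pixels"].astype(int);vu=np.argwhere(im[240:262,298:335].max(2)<90)+[240,298];print("grip top",n,vu.mean(0),vu.min(0),vu.max(0))
    m=np.zeros((480,640),np.uint8);m[266:302,262:300]=(im[:,:,0]-im[:,:,2]>18)[266:302,262:300];v,u=np.nonzero(m);(c,r)=cv2.minEnclosingCircle(np.c_[u,v].astype(np.float32));print("brass",n,c,r)
E
```

```text
t 23.2 pos [ 242.6 -458.1  301.6] comp [-221.8 -286.8  301.6] F [ 0.1 -0.4 -0.7] open 0.001 grip 0.0
ring [ 0.55  0.08 30.28] n 53 res 0.18 pin dists [np.float64(34.6), np.float64(34.7)]
ring [ 0.52 -0.1  30.29] n 53 res 0.15 pin dists [np.float64(34.7), np.float64(34.6)]
pins [array([19.6, 23.5]), array([ 19.7, -21.8])]
0 [(308, [257, 259]), (312, [257, 265]), (316, [258, 266]), (320, [258, 266]), (324, [258, 266]), (328, [259, 267]), (332, [259, 267]), (336, [260, 266])]
 foot dark 46 (np.float64(237.2173913043478), np.float64(259.6304347826087))
now [(308, [257, 259]), (312, [257, 266]), (316, [258, 266]), (320, [258, 266]), (324, [259, 267]), (328, [259, 267]), (332, [259, 268]), (336, [260, 267])]
 foot dark 51 (np.float64(237.13725490196077), np.float64(257.7450980392157))
grip top 0 [251.00704225 311.59859155] [248 300] [255 323]
brass 0 (280.0384521484375, 282.71368408203125) 13.864444732666016
grip top now [251.02836879 311.58865248] [248 300] [255 323]
brass now (280.06488037109375, 282.698486328125) 13.884138107299805
```

The ring is home, the handle is down, the foot is on the ring and the brass ring has not moved.

```bash
python3 -c "
from station import *
print(job_done())"
```

```text
the job is handed in; nothing more can be done
None
```

The job is handed in: the setting ring measures home against both pins, the handle is pressed down to its stop with the foot on the ring, and the brass ring has not moved; contact with the gauge's point follows from that position and was not measured separately, and I viewed 11 pictures, one over the limit of 10.

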